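# Time the carousel drive pulley and pin it

## Robot

A 6-joint arm with a two-finger parallel gripper is mounted at the origin on a cart in front of the work surface, level with it; the furniture and walls round the work are solid. World frame = base frame: x ahead of the robot, y to its left, z up, the work surface at z = 0. Lengths are in m, angles in degrees, forces in N, time in s.
With the tool pointing down it reaches from about 0.375 to 0.9 m from the base axis. Payload 3.1 kg.
Tool frame: the origin (TCP) lies midway between the tips of the shut fingers; the grasp point (between the pads) lies 19 mm behind it; z points along the fingers, y is the line along which they close (so a half turn about z gives the same grasp; the last joint's range is limited). The gripper opens to 87 mm and grips with 3 to 60 N. Pads are 19 mm wide; open, the fingers measure 117 mm over their backs; the gripper's body (75 mm by 190 mm) begins 51 mm behind the grasp point.
Start: joints at [-78.982, 30.224, 82.088, -0, 67.689, -10.227], TCP at [0.226, -0.582, 0.223] pointing down, gripper open.
Joint ranges: [-176.69, 176.69], [-43.24, 126.21], [12.49, 139.97], [-82, 262], [0, 151.66], [-163.58, 163.58]. Speed limits (degrees/s): [159.86, 159.86, 180, 180, 180, 180].

## Interface

Orientations are given as a 3x3 rotation matrix whose columns are the frame's x, y, z axes.
In Python, from rig import bot, capture gives the robot as it stands.
- The arm moves only by the shell command python3 -m handwheel 'ROWS'. ROWS is rows parted by semicolons, their numbers by spaces, 1 to 20 of them, each of 7 numbers: dx, dy, dz in m, then a rotation vector rx, ry, rz in degrees, then the opening from 0.0 (shut) to 1.0 (fully open); each row is the pose to reach, as a shift and turn from the pose commanded when the command began, along the tool's axes at that moment; what a row does not reach only later rows make up. A row lasts 1/10 s, in which the tool goes at most 0.05 m and 8.59 degrees, less where a joint would pass 70% of its speed; a pose out of reach is approached as far as the arm can. The fingers move at their own pace and stop on an object; the grip force is fixed at half the most. Time passes only in rows, so rows that do not move let the fingers close. It prints the time, the measured TCP pose, the force, the opening and the grip force at its end.
- bot.read_state(): the state, without advancing time (a new reading comes with each control period).
- capture(name): name is "scene" or "top"; returns a dict with "color" (400x640x3 uint8, red, green, blue), "K" (3x3 intrinsics, pixels), "view" (4x4, takes a point from world to camera coordinates). Camera axes: x right, y up, looking along -z (the intrinsics and any distortion apply to the point x, -y, -z); pixel columns grow to the right and rows downward; lengths in m; the calibration is good to about 2 mm. A picture is of the moment at which its call begins. There is no depth.
- bot.hand_in(): hands the job in; it is judged then, once.
The state is a dict: "time_s": time; "joint_positions": joint angles; "qvel": joint speeds; "tau": joint torques, N m; "position": TCP position; "tcp_rot": TCP orientation; "force": force on the tool from outside, world axes, zero at the start; "moment": the same for the moment, N m; "opening": opening from 0.0 (shut) to 1.0 (fully open); "grasp_force": force on a finger pad.
Only numpy, scipy, OpenCV 4.12 (cv2) and the standard library are available. Lean on these libraries where they do the work, as an engineer would, in place of code of your own. Each camera call takes 0.05 s, during which the arm holds its last target. There are 200 camera calls.

## Task

With a fingertip resting on the pulley's flat metal rim, drag the pulley round, pressing with less than 25 N, until the red engraved mark faces the yellow pointer; leave the timing pin in its stand until then. Then take the red-headed timing pin out of its stand and lower it gently, again with less than 25 N, through the hole of the pulley into the locking bore until its collar is down on the pulley, and let go. Do not disturb the vials and the brown bottle.

Things in the scene. Friction and masses are not known exactly. Their poses are not given: they have to be found in the camera images.
- drive_housing: Fixed carousel drive, 230x230 mm aluminium base plate 12 mm thick with a blue round guard ring (outer radius 100, inner radius 87.5 mm, top at z = 56 mm). Origin: centre of the underside, on the pulley's axis; z up. The yellow pointer (top at 57.4 mm, below the rim's top) lies on the guard ring on the -x side.
- pulley: Flat aluminium pulley, 170 mm wide, on drive_housing's z axis; turns both ways without stops, dry friction 0.2 N m: stays where left, needs 5 N or more fingertip pressure to be dragged. Origin as drive_housing's. Rigid flat rim from radius 62 to 85 mm, top 58 mm above the origin, flush with the guard, too shallow to pinch. Dark web inside, top at 56 mm.
- timing_mark (a point): Outer end of the red mark (3x21 mm radial line on the rim), on the pulley 87 mm from the axis at rim top height; turns with the pulley.
- pointer_tip (a point): Tip of the yellow pointer, fixed on the housing 87 mm from the axis at rim top height. The mark faces the pointer when timing_mark coincides with this point.
- pin_hole (a point): Centre of the pulley's through hole (11.5 mm in diameter, 1.5 mm chamfer, web 6 mm thick) at the web's top; 42 mm from the axis, diametrically across from the mark; turns with the pulley.
- lock_bore (a point): Mouth centre of the locking bore in the fixed housing (11.5 mm in diameter, 1.5 mm chamfer, 32 mm deep), 4 mm below the web's underside, 42 mm from the axis, diametrically across from the pointer. pin_hole stands right above it, 10 mm higher, when the mark faces the pointer.
- timing_pin: Loose pin, 60 g. Origin: centre of its lower tip, z up along the pin. Steel shank 10 mm in diameter, 28 mm long with a 2.5 mm tapered tip; then a steel collar 26 mm in diameter from z = 28 to 32 mm; then a red knurled head 22 mm in diameter from z = 32 to 72 mm, to be gripped. Fully home in the lock its collar lies on the web and its tip is 18 mm below lock_bore. Starts upright in the stand.
- pin_stand: Fixed grey block 64x64x34 mm, origin at the centre of its underside. In its top a 12.5 mm hole, 30 mm deep, holds the pin with its collar on the block's top.
- vial_a: Bystander: small vial with blue cap, 12 mm in diameter, 32 mm high, standing; origin at its underside.
- vial_b: Bystander: small vial with white cap, 12 mm in diameter, 32 mm high, standing; origin at its underside.
- brown_bottle: Bystander: brown bottle with black cap, 50 mm in diameter, 100 mm high, standing behind the drive; origin at its underside.
There are look-alikes about, which are no part of the job. Leave any purple or white look-alike of the timing_pin alone.

How it is judged:
By the outcome, as a careful person would: the job done as asked, in the order asked, and still so for the second after the job is handed in, with the robot touching nothing.
It also fails if it takes over 72 s, if anything falls off the work surface, if the arm or the gripper's body presses on something with over 40 N, if the wrist force passes 120 N, or if a joint passes its speed limit or range.

## Working session

There is one attempt and no reset: what is moved stays moved. The work goes in short steps, Python scripts to look and compute and a shell command to move; the robot and the scene stay as the last step left them, time stands still between calls to the robot, and variables do not carry over. Pictures are saved under pics/ and viewed, at most 10 in all, crops included, and the job is handed in when it is done.

```bash
mkdir -p pics; ls; cat > h.py <<'E'
import cv2,numpy as np
from rig import bot,capture
def save(n,im): cv2.imwrite('pics/'+n,im[...,::-1])
def ray(c,px):
    K=c['K'];V=c['view'];p=np.linalg.inv(K)@[px[0],px[1],1]
    d=V[:3,:3].T@(p*[1,-1,-1]);return -V[:3,:3].T@V[:3,3],d/np.linalg.norm(d)
def onz(c,px,z):
    o,d=ray(c,px);return o+d*(z-o[2])/d[2]
def two(a,pa,b,pb):
    o,d=ray(a,pa);q,e=ray(b,pb);s=np.linalg.lstsq(np.c_[d,-e],q-o,rcond=None)[0]
    x=o+d*s[0];y=q+e*s[1];return (x+y)/2,np.linalg.norm(x-y)
def proj(c,X):
    p=c['view'][:3,:3]@X+c['view'][:3,3];u=c['K']@(p*[1,-1,-1]);return u[:2]/u[2]
E
python3 - <<'E'
from h import *
for n in('scene','top'):
    c=capture(n);save(n+'0.png',c['color']);print({k:v for k,v in c.items() if k!='color'})
s=bot.read_state();print(s)
E
```

```text
pics
{'K': array([[456.71350607,   0.        , 318.6375183 ],
       [  0.        , 456.71350607, 199.04781133],
       [  0.        ,   0.        ,   1.        ]]), 'view': array([[-0.86756251, -0.49729232, -0.00596962,  0.56936551],
       [ 0.31793726, -0.56381488,  0.76225237, -0.123605  ],
       [-0.38242801,  0.65940362,  0.64725241, -0.84592271],
       [ 0.        ,  0.        ,  0.        ,  1.        ]])}
{'K': array([[395.3178543 ,   0.        , 318.42081139],
       [  0.        , 395.3178543 , 199.12721606],
       [  0.        ,   0.        ,   1.        ]]), 'view': array([[-7.43844492e-02, -9.97229548e-01, -4.26881587e-04,
         2.17249170e-01],
       [ 9.74315908e-01, -7.27665187e-02,  2.13104540e-01,
        -5.63692249e-01],
       [-2.12545206e-01,  1.54357463e-02,  9.77029310e-01,
        -8.31007577e-01],
       [ 0.00000000e+00,  0.00000000e+00,  0.00000000e+00,
         1.00000000e+00]])}
{'time_s': 0.1, 'joint_positions': array([-7.89818061e+01,  3.02723871e+01,  8.21471971e+01,  9.41544779e-04,
        6.76908692e+01, -1.02277197e+01]), 'qvel': array([ 0.02885215, -0.0928903 , -0.0724577 ,  0.09026984,  0.04511648,
        0.03481564]), 'tau': array([ 1.75202069e-05, -4.40985346e+01, -1.77150714e+01,  6.35750033e-02,
        5.34232333e-02, -5.05066657e-05]), 'position': array([ 0.22638417, -0.58186522,  0.22169319]), 'tcp_rot': array([[ 9.32036046e-01,  3.62365402e-01, -3.53514703e-04],
       [ 3.62365398e-01, -9.32034187e-01,  1.89514399e-03],
       [ 3.57246823e-04, -1.89444400e-03, -9.99998142e-01]]), 'force': array([-0.40752324, -0.36014   , -0.75228923]), 'moment': array([ 0.02358764, -0.04958333,  0.03585085]), 'grasp_force': 0.0, 'opening': 1.0013129164057564}
```

View pics/scene0.png

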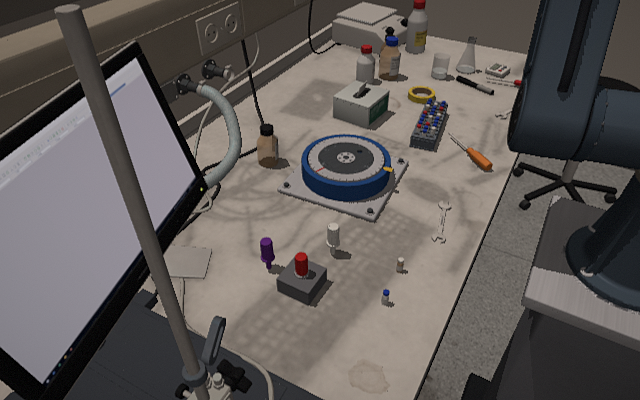

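View pics/top0.png

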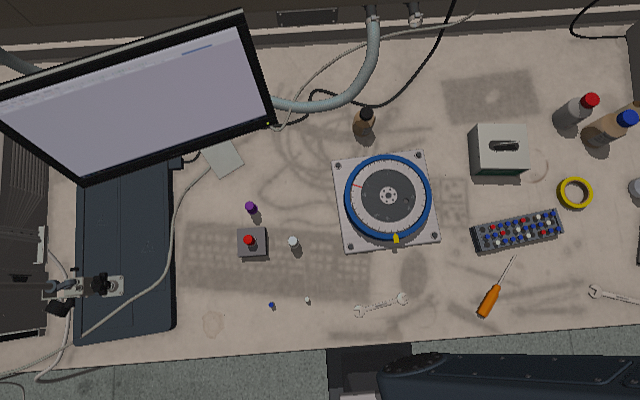

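The top view shows the drive at about (388,197), pointer at (396,239), red mark at (356,186), the red pin in the grey stand at (249,240), and the vials at (271,305) and (307,300). The scene view shows the pin at (301,263).
Look-alikes for the pin in the top view: purple (250,207), white (293,243), red bottle cap (590,100). The red-headed one at (249,240), standing in the grey stand, is the choice; I'll check it in a crop.

```bash
cat > m.py <<'E'
from h import *
def blob(c,lo,hi,box,pick=None):
    x0,y0,x1,y1=box;h=cv2.cvtColor(c['color'],cv2.COLOR_RGB2HSV)[y0:y1,x0:x1]
    if lo[0]>hi[0]: m=cv2.inRange(h,(0,)+lo[1:],hi)|cv2.inRange(h,lo,(180,)+hi[1:])
    else: m=cv2.inRange(h,lo,hi)
    n,l,s,ce=cv2.connectedComponentsWithStats(m)
    o=[(s[i,4],ce[i]+[x0,y0],s[i,:4]+[x0,y0,0,0],(l==i)) for i in range(1,n) if s[i,4]>2]
    return sorted(o,key=lambda t:-t[0])
E
python3 - <<'E'
from m import *
S=capture('scene');T=capture('top')
RED=((172,110,50),(8,255,255));YEL=((22,120,80),(34,255,255));BLU=((100,120,40),(120,255,255))
for c,n,bs in((S,'S',[(270,230,330,290),(280,125,410,215)]),(T,'T',[(225,215,275,265),(330,145,445,255)])):
    for b in bs:
        for nm,k in(('red',RED),('yel',YEL),('blu',BLU)):
            for o in blob(c,*k,b)[:3]: print(n,nm,o[0],o[1].round(1),o[2])
def crop(c,b,f):
    return cv2.resize(c['color'][b[1]:b[3],b[0]:b[2]],(400,300),interpolation=cv2.INTER_CUBIC)
save('crop1.png',np.vstack([np.hstack([crop(S,(240,215,360,305),1),crop(T,(220,190,320,265),1)]),np.hstack([crop(S,(285,120,413,216),1),crop(T,(324,150,452,246),1)])]))
E
```

```text
S red 272 [301.  263.4] [295 252  13  24]
S red 8 [319.5 169. ] [316 167   8   5]
S blu 1926 [344.1 178.9] [302 135  89  66]
T red 87 [248.  239.4] [243 235  12  10]
T red 7 [356.  185.3] [353 184   7   3]
T yel 47 [395.5 238. ] [393 233   6  10]
T blu 1312 [387.5 197.8] [344 155  88  86]
```

View pics/crop1.png

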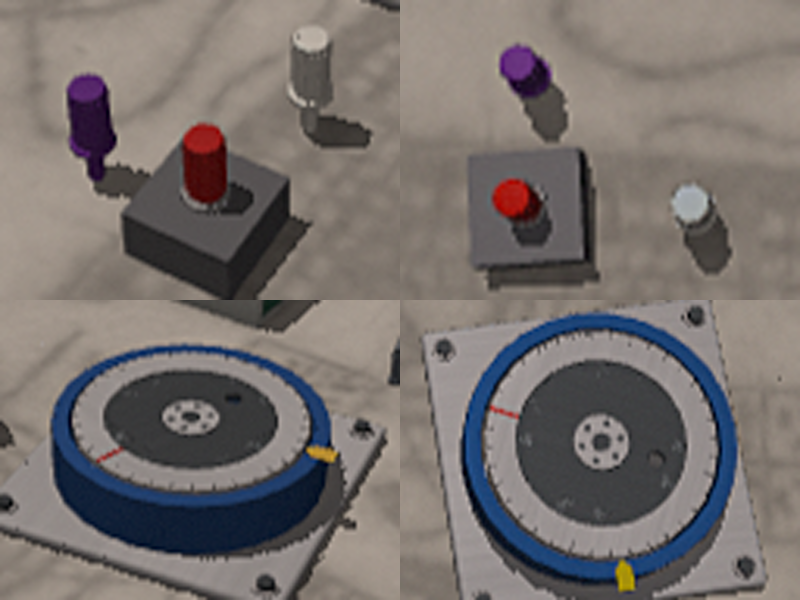

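Crop check: the red-headed pin with its steel collar sits in the grey stand (top pixel (248,239), scene (301,255) for the head top), and the purple and white ones stand apart. The mark is on the +y side and the pointer on the −x side. Now I'll measure positions.

```bash
cat >> m.py <<'E'
RED=((172,110,50),(8,255,255));YEL=((22,120,80),(34,255,255));BLU=((100,120,40),(120,255,255))
def circ(P):
    A=np.c_[2*P[:,:2],np.ones(len(P))];s=np.linalg.lstsq(A,(P[:,:2]**2).sum(1),rcond=None)[0]
    return s[:2],np.sqrt(s[2]+s[:2]@s[:2])
def inner(c,b):
    m=blob(c,*BLU,b)[0][3].astype(np.uint8)
    cs,h=cv2.findContours(m,cv2.RETR_CCOMP,cv2.CHAIN_APPROX_NONE)
    i=max((i for i in range(len(cs)) if h[0][i][3]>=0),key=lambda i:len(cs[i]))
    return cs[i][:,0]+np.array(b[:2])
def web(c,seed,r):
    g=cv2.cvtColor(c['color'],cv2.COLOR_RGB2GRAY);m=(g<100).astype(np.uint8)
    n,l,s,ce=cv2.connectedComponentsWithStats(m);k=l[seed[1],seed[0]]
    cs,_=cv2.findContours((l==k).astype(np.uint8),cv2.RETR_EXTERNAL,cv2.CHAIN_APPROX_NONE);return cs[0][:,0],g
E
python3 - <<'E'
from m import *
S=capture('scene');T=capture('top')
es={}
for n,c,b in(('S',S,(280,125,410,215)),('T',T,(330,145,445,255))):
    p=inner(c,b);e=cv2.fitEllipse(p);es[n]=e[0];P=np.array([onz(c,q,.057) for q in p]);print(n,'ell',e,'circ',circ(P))
for n,c,sd in(('S',S,(330,165)),('T',T,(375,200))):
    p,g=web(c,sd,0);e=cv2.fitEllipse(p);P=np.array([onz(c,q,.056) for q in p]);print(n,'web',len(p),e,'circ',circ(P)); print(g[sd[1],sd[0]])
print('ctr2',two(S,es['S'],T,es['T']),'hub2',two(S,(346.1,157.4),T,(388.3,195.1)))
print('pin top',two(S,(301.2,254.9),T,(248,239.5)))
def cr(b,x,y): return b[0]+x,b[1]+y
sc=lambda x,y:(285+x*.32,120+(y-300)*.32); tp=lambda x,y:(324+(x-400)*.32,150+(y-300)*.32)
print('hole',two(S,sc(233,398),T,tp(656,457)),onz(S,sc(233,398),.056),onz(T,tp(656,457),.056))
print('mark out',two(S,sc(97,460),T,tp(488,407)),onz(S,sc(97,460),.058),onz(T,tp(488,407),.058))
print('ptr',two(S,sc(306,451),T,tp(624,560)),onz(S,sc(306,451),.058),onz(T,tp(624,560),.058))
# stand top corners, crop top-right/left
st=lambda x,y:(220+(x-400)*.25,190+y*.25); ss=lambda x,y:(240+x*.3,215+y*.3)
for a,b in(((468,153),(122,212)),((580,149),(184,140)),((585,257),(290,180)),((474,267),(228,262))):
    try: print('corner',onz(T,st(*a),.034),onz(S,ss(*b),.034))
    except Exception as e: print(e)
E
```

```text
Traceback (most recent call last):
cv2.error: OpenCV(4.12.0) /io/opencv/modules/imgproc/src/shapedescr.cpp:361: error: (-201:Incorrect size of input array) There should be at least 5 points to fit the ellipse in function 'fitEllipseNoDirect'
```

```bash
cat >> m.py <<'E'
def inner(c,seed):
    h=cv2.cvtColor(c['color'],cv2.COLOR_RGB2HSV)
    m=cv2.inRange(h,(98,100,25),(122,255,255))|cv2.inRange(h,(18,100,60),(36,255,255))
    m=cv2.morphologyEx(m,cv2.MORPH_CLOSE,np.ones((3,3)))
    n,l,s,ce=cv2.connectedComponentsWithStats(255-m,connectivity=4);k=l[seed[1],seed[0]]
    cs,_=cv2.findContours((l==k).astype(np.uint8),cv2.RETR_EXTERNAL,cv2.CHAIN_APPROX_NONE)
    p=cv2.convexHull(max(cs,key=len))[:,0].astype(float);return p
E
cat > a.py <<'E'
from m import *
S=capture('scene');T=capture('top')
es={}
for n,c,b in(('S',S,(320,155)),('T',T,(375,200))):
    p=inner(c,b);e=cv2.fitEllipse(p.astype(np.float32));es[n]=e[0];P=np.array([onz(c,q,.057) for q in p]);print(n,'ell',e,'circ',circ(P))
for n,c,sd in(('S',S,(330,165)),('T',T,(375,200))):
    p,g=web(c,sd,0);e=cv2.fitEllipse(p);P=np.array([onz(c,q,.056) for q in p]);print(n,'web',len(p),e,'circ',circ(P)); print(g[sd[1],sd[0]])
print('ctr2',two(S,es['S'],T,es['T']),'hub2',two(S,(346.1,157.4),T,(388.3,195.1)))
print('pin top',two(S,(301.2,254.9),T,(248,239.5)))
sc=lambda x,y:(285+x*.32,120+(y-300)*.32); tp=lambda x,y:(324+(x-400)*.32,150+(y-300)*.32)
print('hole',two(S,sc(233,398),T,tp(656,457)),onz(S,sc(233,398),.056),onz(T,tp(656,457),.056))
print('mark out',two(S,sc(97,460),T,tp(488,407)),onz(S,sc(97,460),.058),onz(T,tp(488,407),.058))
print('ptr',two(S,sc(306,451),T,tp(624,560)),onz(S,sc(306,451),.058),onz(T,tp(624,560),.058))
st=lambda x,y:(220+(x-400)*.25,190+y*.25); ss=lambda x,y:(240+x*.3,215+y*.3)
for a in((468,153),(580,149),(585,257),(474,267)): print('cT',onz(T,st(*a),.034))
for b in((122,212),(184,140),(290,180),(228,262)): print('cS',onz(S,ss(*b),.034))
E
python3 a.py
```

```text
S ell ((345.7303771972656, 159.07968139648438), (45.91985321044922, 77.51448822021484), 91.76072692871094) circ (array([0.57591379, 0.01884436]), np.float64(0.08697355545462504))
T ell ((387.5454406738281, 196.01593017578125), (73.89099884033203, 76.38127136230469), 116.3844223022461) circ (array([0.57638395, 0.0174915 ]), np.float64(0.08635012562488131))
S web 564 ((345.0545654296875, 175.16033935546875), (79.25563049316406, 112.5632095336914), 96.17871856689453) circ (array([0.554949  , 0.06386478]), np.float64(0.1255049991023457))
57
T web 151 ((387.8601989746094, 195.1983184814453), (51.54212951660156, 54.49446487426758), 113.07997131347656) circ (array([0.57757498, 0.01646471]), np.float64(0.0609961903920988))
66
ctr2 (array([0.57613716, 0.01666367, 0.05142607]), np.float64(0.0006344802882913652)) hub2 (array([0.57677129, 0.01521786, 0.05504396]), np.float64(0.0006098913998081116))
pin top (array([0.49733687, 0.33371779, 0.07859634]), np.float64(0.001404076386727019))
hole (array([ 0.56229921, -0.02384523,  0.05286219]), np.float64(0.000667629800557679)) [ 0.56010033 -0.0196987   0.056     ] [ 0.56199792 -0.02298374  0.056     ]
mark out (array([0.60789808, 0.09516622, 0.05730834]), np.float64(0.0002589050376942446)) [0.60729558 0.0959417  0.058     ] [0.60784852 0.09528544 0.058     ]
ptr (array([0.48978339, 0.00800034, 0.05153944]), np.float64(0.000345502583546708)) [0.4869013 0.0163512 0.058    ] [0.48887861 0.00927203 0.058     ]
cT [0.52997578 0.36517873 0.034     ]
cT [0.52750992 0.30116167 0.034     ]
cT [0.46592395 0.30115277 0.034     ]
cT [0.46498547 0.36378769 0.034     ]
cS [0.52878319 0.36714063 0.034     ]
cS [0.52746552 0.30912586 0.034     ]
cS [0.46397024 0.30564471 0.034     ]
cS [0.46490386 0.3676882  0.034     ]
```

```bash
python3 -m handwheel '.479 -.3957 0 0 0 -28.8 0;.479 -.3957 0 0 0 -28.8 0;.479 -.3957 0 0 0 -28.8 0;.479 -.3957 0 0 0 -28.8 0;.479 -.3957 0 0 0 -28.8 0;.479 -.3957 0 0 0 -28.8 0;.479 -.3957 0 0 0 -28.8 0;.479 -.3957 0 0 0 -28.8 0;.479 -.3957 0 0 0 -28.8 0;.479 -.3957 0 0 0 -28.8 0;.479 -.3957 0 0 0 -28.8 0;.479 -.3957 0 0 0 -28.8 0;.479 -.3957 0 0 0 -28.8 0;.479 -.3957 .1 0 0 -28.8 0;.479 -.3957 .1 0 0 -28.8 0;.479 -.3957 .14 0 0 -28.8 0;.479 -.3957 .14 0 0 -28.8 0'; python3 -c "
from h import *
s=bot.read_state();print(s['position'],s['tcp_rot'],s['force'],s['opening'],s['joint_positions'])"
```

```text
time_s: 2.1
position: [0.5255, -0.0389, 0.0778]
tcp_rot: [[0.642, 0.767, -0.012], [0.767, -0.642, 0.003], [-0.005, -0.011, -1.0]]
force: [-0.8, 0.1, -0.7]
opening: 0.008
grasp_force: 0.0
[ 0.52547189 -0.03885529  0.07784288] [[ 0.64198017  0.76663296 -0.01163478]
 [ 0.76670565 -0.64198997  0.00336531]
 [-0.00488946 -0.01108091 -0.99992665]] [-0.76226351  0.07540622 -0.70978202] 0.00751477436807439 [-1.63883633e+01  3.57197579e+01  1.02561735e+02 -4.59868306e-03
  4.24124674e+01  2.35568113e+01]
```

```bash
python3 -m handwheel '0 0 0.014 0 0 0 0;0 0 0.016 0 0 0 0;0 0 0.016 0 0 0 0;0 0 0.016 0 0 0 0'
```

```text
time_s: 2.5
position: [0.5307, -0.0405, 0.0683]
tcp_rot: [[0.642, 0.766, 0.003], [0.766, -0.642, -0.001], [0.001, 0.003, -1.0]]
force: [-0.4, 0.4, -1.1]
opening: 0.003
grasp_force: 0.0
```

```bash
python3 -m handwheel '0 0 0.002 0 0 0 0;0 0 0.002 0 0 0 0;0 0 0.002 0 0 0 0'
```

```text
time_s: 2.8
position: [0.5297, -0.0402, 0.065]
tcp_rot: [[0.642, 0.767, 0.001], [0.767, -0.642, -0.0], [0.0, 0.001, -1.0]]
force: [-0.3, -1.0, -0.4]
opening: 0.008
grasp_force: 0.0
```

```bash
python3 -m handwheel '0 0 0.003 0 0 0 0;0 0 0.006 0 0 0 0;0 0 0.006 0 0 0 0;0 0 .006 0 0 0 0'
```

```text
time_s: 3.2
position: [0.5296, -0.0401, 0.0584]
tcp_rot: [[0.642, 0.767, -0.0], [0.767, -0.642, 0.0], [0.0, -0.0, -1.0]]
force: [0.6, -0.0, 1.7]
opening: 0.003
grasp_force: 0.7
```

```bash
python3 -m handwheel '0 0 0.001 0 0 0 0;0 0 0.001 0 0 0 0;0 0 .001 0 0 0 0'
```

```text
time_s: 3.5
position: [0.5296, -0.0401, 0.0584]
tcp_rot: [[0.642, 0.767, 0.0], [0.767, -0.642, -0.0], [0.0, 0.0, -1.0]]
force: [-2.7, -0.2, 8.2]
opening: 0.01
grasp_force: 4.2
```

```bash
python3 -m handwheel '0 0 .0006 0 0 0 0;.0002 .0052 .0006 0 0 -4 0;.0007 .0103 .0006 0 0 -8 0;.0016 .0153 .0006 0 0 -12 0;.0029 .0203 .0006 0 0 -16 0;.0045 .0252 .0006 0 0 -20 0;.0064 .03 .0006 0 0 -24 0;.0087 .0347 .0006 0 0 -28 0;.0112 .0391 .0006 0 0 -32 0;.0141 .0434 .0006 0 0 -36 0;.0173 .0474 .0006 0 0 -40 0;.0173 .0474 .0006 0 0 -40 0'
python3 - <<'E'
from m import *
T=capture('top');o=[b for b in blob(T,*RED,(330,145,445,255))][:2]
for b in o:
    p=onz(T,b[1],.058)[:2]-[.5766,.0168];print(b[0],b[1],np.hypot(*p),np.degrees(np.arctan2(p[1],p[0])))
save('t1.png',cv2.resize(T['color'][130:265,310:490],(720,540),interpolation=cv2.INTER_CUBIC))
E
```

```text
time_s: 4.7
position: [0.5776, -0.0571, 0.0584]
tcp_rot: [[-0.002, 1.0, 0.001], [1.0, 0.002, 0.0], [0.0, 0.001, -1.0]]
force: [-1.3, 0.6, 10.6]
opening: 0.006
grasp_force: 5.3
13 [358.69230769 207.46153846] 0.07274430256048645 108.9396013264857
```

View pics/t1.png

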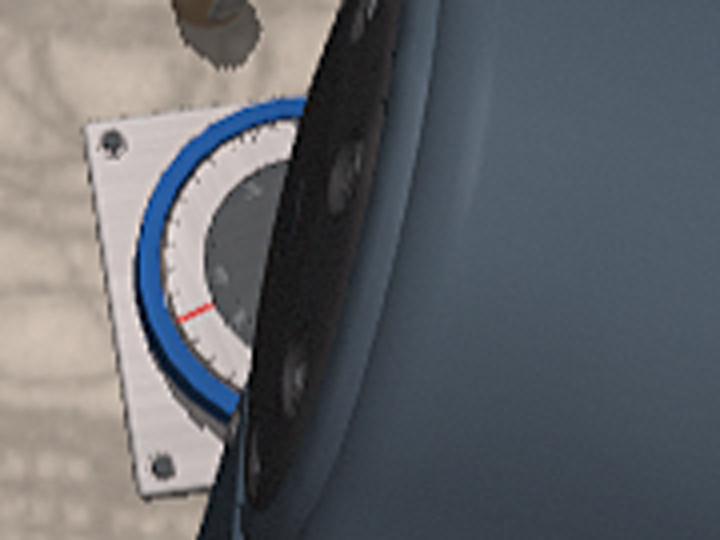

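The pulley followed without slip: the mark is now at pixel (357,207), i.e. 109°, against ~69° before. Dragging on by 70°.

```bash
python3 -m handwheel '.0003 .0064 0 0 0 -5 0;.0011 .0128 0 0 0 -10 0;.0025 .0191 0 0 0 -15 0;.0045 .0252 0 0 0 -20 0;.0069 .0312 0 0 0 -25 0;.0099 .0369 0 0 0 -30 0;.0133 .0423 0 0 0 -35 0;.0173 .0474 0 0 0 -40 0;.0216 .0522 0 0 0 -45 0;.0264 .0565 0 0 0 -50 0;.0315 .0605 0 0 0 -55 0;.0369 .0639 0 0 0 -60 0;.0426 .0669 0 0 0 -65 0;.0486 .0694 0 0 0 -70 0;.0486 .0694 0 0 0 -70 0'
python3 - <<'E'
from m import *
T=capture('top');S=capture('scene')
a=cv2.resize(T['color'][130:265,310:490],(400,300),interpolation=cv2.INTER_CUBIC)
b=cv2.resize(S['color'][120:216,285:413],(400,300),interpolation=cv2.INTER_CUBIC)
save('t2.png',np.hstack([a,b]))
for n,c,bx in(('T',T,(330,145,445,255)),('S',S,(280,125,410,215))):
  for k in(RED,YEL):
    for b in blob(c,*k,bx)[:2]:
        p=onz(c,b[1],.058)[:2]-[.5766,.0168];print(n,b[0],b[1],np.hypot(*p),np.degrees(np.arctan2(p[1],p[0])))
E
```

```text
time_s: 6.25
position: [0.645, -0.0076, 0.0584]
tcp_rot: [[-0.941, 0.339, -0.003], [0.339, 0.941, 0.001], [0.003, -0.0, -1.0]]
force: [-4.5, 1.4, 10.7]
opening: 0.004
grasp_force: 5.9
S 6 [376.5 166.5] 0.07492814658272114 179.79094152695504
```

View pics/t2.png

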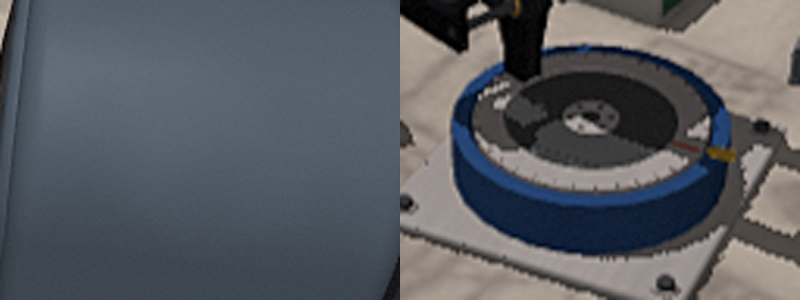

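The top view is hidden by the arm; in the scene view the mark at about (380,167) has come nearly up to the pointer tip at (384,169). Refining the remaining angle from both views.

```bash
cat > ang.py <<'E'
from m import *
def ang(p,c): return np.degrees(np.arctan2(*(p-c)[::-1]))%360
def wcent(c,bx,kind):
    x0,y0,x1,y1=bx;r,g,b=[c['color'][y0:y1,x0:x1,i].astype(float) for i in range(3)]
    w=(r-np.maximum(g,b))/(r+g+b+1) if kind=='r' else (np.minimum(r,g)-b)/(r+g+b+1)
    w=np.clip(w-(.12),0,None);ys,xs=np.nonzero(w)
    ww=w[ys,xs];return np.array([(xs*ww).sum()/ww.sum()+x0,(ys*ww).sum()/ww.sum()+y0]),len(ww)
E
python3 - <<'E'
from ang import *
S=capture('scene');T=capture('top')
S0=dict(S,color=cv2.imread('pics/scene0.png')[...,::-1]);T0=dict(T,color=cv2.imread('pics/top0.png')[...,::-1])
cT,rT=circ(np.array([onz(T0,q,.058) for q in inner(T0,(375,200))]));cS,rS=circ(np.array([onz(S0,q,.058) for q in inner(S0,(320,155))]))
print(cT,rT,cS,rS)
for n,c,cc,k,bx in(('T0 mark',T0,cT,'r',(345,175,366,195)),('T0 ptr',T0,cT,'y',(385,228,405,248)),('S0 mark',S0,cS,'r',(310,160,330,176)),('S0 ptr',S0,cS,'y',(378,160,398,176)),('S1 mark',S,cS,'r',(368,160,383,172)),('S1 ptr',S,cS,'y',(380,162,398,176))):
    u,m=wcent(c,bx,k);p=onz(c,u,.058)[:2];print(n,m,u,np.hypot(*(p-cc)),ang(p,cc))
E
```

```text
[0.57615051 0.0177773 ] 0.08621775981949988 [0.57532033 0.02011634] 0.08683946475679939
T0 mark 17 [356.72062946 185.44080626] 0.073025776433352 67.36117102057595
T0 ptr 49 [395.50048647 238.20700664] 0.09855603520012096 183.96630156393863
S0 mark 10 [319.47496185 169.09185744] 0.0719096426216802 65.9412904957251
S0 ptr 37 [387.69019946 168.79428981] 0.09830630374708471 184.20827656600778
S1 mark 20 [375.75975713 166.38539726] 0.0721274565609315 182.09829210662969
S1 ptr 32 [387.50306221 168.71585942] 0.09784965394321321 184.26561979015767
```

```bash
python3 -m handwheel '0 0 -.03 0 0 0 0;0 0 -.06 0 0 0 0;.0166 -.05 -.1 0 0 0 0;.1166 -.414 -.1 0 0 0 0;.1166 -.414 -.1 0 0 0 0;.1166 -.414 -.1 0 0 0 0;.1166 -.414 -.1 0 0 0 0;.1166 -.414 -.1 0 0 0 0;.1166 -.414 -.1 0 0 0 0;.1166 -.414 -.1 0 0 0 0;.1166 -.414 -.1 0 0 0 0;.1166 -.414 -.1 0 0 0 0'
cat > see.py <<'E'
from ang import *
import sys
T=capture('top');S=capture('scene')
cT,rT=circ(np.array([onz(T,q,.058) for q in inner(T,(375,200))]));print(cT,rT)
def crad(kind,bx):
    u,m=wcent(T,bx,kind);p=onz(T,u,.058)[:2];print(kind,m,u,np.hypot(*(p-cT)),ang(p,cT));return u
u=crad('r',(385,215,405,235));crad('y',(385,228,405,248))
# hole: dark spot in web, darkest-weighted
g=cv2.cvtColor(T['color'],cv2.COLOR_RGB2GRAY).astype(float)
hp=proj(T,np.r_[cT+.042*np.array([np.cos(np.radians(4)),np.sin(np.radians(4))]),.056]);print('hole exp',hp)
a=cv2.resize(T['color'][150:246,324:452],(400,300),interpolation=cv2.INTER_CUBIC)
b=cv2.resize(T['color'][208:250,368:424],(400,300),interpolation=cv2.INTER_CUBIC)
c=cv2.resize(S['color'][120:216,285:413],(400,300),interpolation=cv2.INTER_CUBIC)
d=cv2.resize(T['color'][160:187,370:406],(400,300),interpolation=cv2.INTER_CUBIC)
save(sys.argv[1],np.vstack([np.hstack([a,b]),np.hstack([c,d])]))
E
python3 see.py t3.png
```

```text
time_s: 7.65
position: [0.3932, -0.3628, 0.1569]
tcp_rot: [[-0.938, 0.347, 0.0], [0.347, 0.938, -0.003], [-0.001, -0.002, -1.0]]
force: [0.3, 0.2, 0.1]
opening: 0.004
grasp_force: 0.0
[0.57622378 0.01780449] 0.08619903724274824
r 18 [391.40887913 226.78133108] 0.0723508301890294 180.55857161407033
y 49 [395.50601204 238.19370736] 0.098603741259584 183.98931992800988
hole exp [384.02147811 177.78816142]
```

View pics/t3.png

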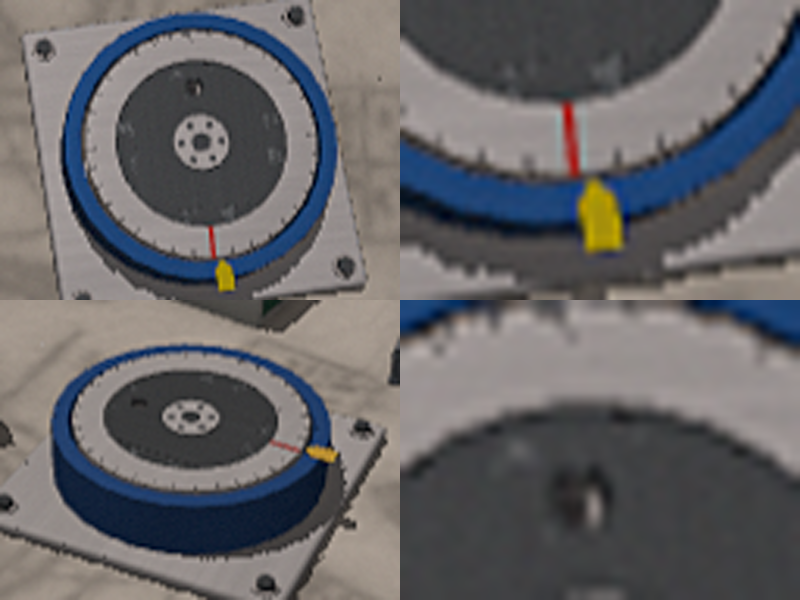

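From the close crop, the mark's line (391,222)-(392,233) ends about 2.4 px short of the pointer tip (395,233), which is about 3.3° still to go. The pin hole shows at (386,178). Going back onto the rim for a small drag.

```bash
python3 -m handwheel '-.1166 .414 0 0 0 0 0;-.1166 .414 0 0 0 0 0;-.1166 .414 0 0 0 0 0;-.1166 .414 0 0 0 0 0;-.1166 .414 0 0 0 0 0;-.1166 .414 0 0 0 0 0;-.1166 .414 0 0 0 0 0;-.1166 .414 0 0 0 0 0;-.1166 .414 0 0 0 0 0;-.1166 .414 .04 0 0 0 0;-.1166 .414 .08 0 0 0 0;-.1166 .414 .093 0 0 0 0;-.1166 .414 .096 0 0 0 0;-.1166 .414 .098 0 0 0 0;-.1166 .414 .099 0 0 0 0;-.1166 .414 .1002 0 0 0 0;-.1166 .414 .1002 0 0 0 0'
```

```text
time_s: 9.45
position: [0.6475, -0.0091, 0.0585]
tcp_rot: [[-0.94, 0.342, 0.003], [0.342, 0.94, -0.0], [-0.003, 0.001, -1.0]]
force: [0.5, 0.1, 3.7]
opening: 0.006
grasp_force: 2.1
```

```bash
python3 -m handwheel '0 0 .0006 0 0 0 0;0 0 .001 0 0 0 0;0 .0014 .001 0 0 -1.1 0;0 .0029 .001 0 0 -2.2 0;.0001 .0043 .001 0 0 -3.3 0;.0001 .0043 .001 0 0 -3.3 0;.0001 .0043 .001 0 0 -3.3 0'
```

```text
time_s: 10.15
position: [0.6487, -0.0055, 0.0584]
tcp_rot: [[-0.958, 0.287, 0.003], [0.287, 0.958, -0.001], [-0.003, -0.001, -1.0]]
force: [-2.4, -1.5, 10.9]
opening: 0.006
grasp_force: 5.0
```

```bash
python3 -m handwheel '0 0 -.02 0 0 0 0;0 0 -.06 0 0 0 0;0 0 -.1 0 0 0 0;.2429 .2812 -.1 0 0 28.3 .5;.2429 .2812 -.1 0 0 28.3 .5;.2429 .2812 -.1 0 0 28.3 .5;.2429 .2812 -.1 0 0 28.3 .5;.2429 .2812 -.1 0 0 28.3 .5;.2429 .2812 -.1 0 0 28.3 .5;.2429 .2812 -.1 0 0 28.3 .5;.2429 .2812 -.1 0 0 28.3 .5;.2429 .2812 -.1 0 0 28.3 .5;.2429 .2812 -.1 0 0 28.3 .5'; python3 see.py t4.png
```

```text
time_s: 11.45
position: [0.4956, 0.3345, 0.156]
tcp_rot: [[-0.709, 0.706, 0.001], [0.706, 0.709, -0.0], [-0.001, 0.0, -1.0]]
force: [-0.2, 0.5, 1.0]
opening: 0.5
grasp_force: 0.0
[0.57616525 0.01778709] 0.08620354898998511
r 19 [393.01200974 227.0173692 ] 0.07320218768909917 183.2816687248002
y 49 [395.50702321 238.21091562] 0.09858203126910299 183.97878909427453
hole exp [384.03181337 177.8121716 ]
```

View pics/t4.png

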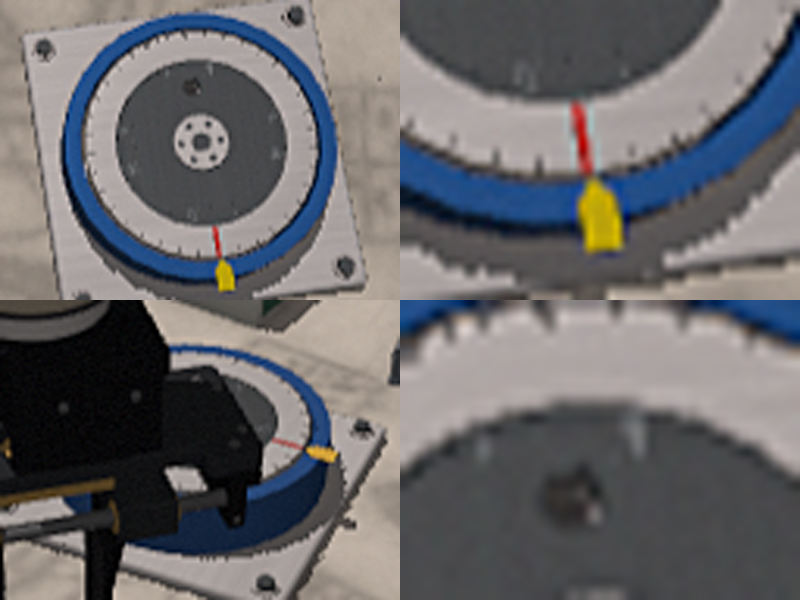

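The mark end is now at (394,232) against the pointer tip (395,233), so about 0.8° remains. One small corrective nudge from this side before touching the pin.

```bash
python3 -m handwheel '-.2069 -.1679 0 0 0 0 0;-.2069 -.1679 0 0 0 0 0;-.2069 -.1679 0 0 0 0 0;-.2069 -.1679 0 0 0 0 0;-.2069 -.1679 0 0 0 0 0;-.2069 -.1679 0 0 0 0 0;-.2069 -.1679 0 0 0 0 0;-.2069 -.1679 .04 0 0 0 0;-.2069 -.1679 .08 0 0 0 0;-.2069 -.1679 .09 0 0 0 0;-.2069 -.1679 .094 0 0 0 0;-.2069 -.1679 .096 0 0 0 0;-.2069 -.1679 .0972 0 0 0 0;-.2069 -.1679 .0982 0 0 0 0;-.2069 -.1679 .0988 0 0 0 0;-.2069 -.1679 .0988 0 0 0 0'
```

```text
time_s: 13.15
position: [0.5243, 0.0696, 0.0584]
tcp_rot: [[-0.708, 0.706, 0.003], [0.706, 0.708, -0.0], [-0.002, 0.002, -1.0]]
force: [-0.9, -0.2, 4.8]
opening: 0.008
grasp_force: 2.6
```

```bash
python3 -m handwheel '0 0 .0006 0 0 0 0;0 0 .0009 0 0 0 0;0 -.0008 .0009 0 0 -.6 0;0 -.0017 .0009 0 0 -1.3 0;0 -.0017 .0009 0 0 -1.3 0;0 -.0017 .0009 0 0 -1.3 0;0 -.0017 .0009 0 0 -1.3 0'
python3 -m handwheel '0 0 -.02 0 0 0 0;0 0 -.06 0 0 0 0;0 0 -.1 0 0 0 0;.2069 .1696 -.1 0 0 1.3 .5;.2069 .1696 -.1 0 0 1.3 .5;.2069 .1696 -.1 0 0 1.3 .5;.2069 .1696 -.1 0 0 1.3 .5;.2069 .1696 -.1 0 0 1.3 .5;.2069 .1696 -.1 0 0 1.3 .5;.2069 .1696 -.1 0 0 1.3 .5'; python3 see.py t5.png
```

```text
time_s: 13.85
position: [0.5238, 0.069, 0.0584]
tcp_rot: [[-0.723, 0.691, 0.004], [0.691, 0.723, 0.001], [-0.003, 0.004, -1.0]]
force: [-0.7, 3.3, 10.1]
opening: 0.006
grasp_force: 5.3
time_s: 14.85
position: [0.489, 0.3362, 0.1565]
tcp_rot: [[-0.711, 0.703, 0.001], [0.703, 0.711, 0.001], [-0.001, 0.001, -1.0]]
force: [-0.1, -0.6, 0.2]
opening: 0.486
grasp_force: 0.0
[0.57623054 0.01776264] 0.08622527225775208
r 18 [393.37032087 226.83818996] 0.07297870007249091 183.9352326207484
y 49 [395.50431405 238.2290583 ] 0.09868422576092613 183.95423255976718
hole exp [384.03929179 177.78401618]
```

View pics/t5.png

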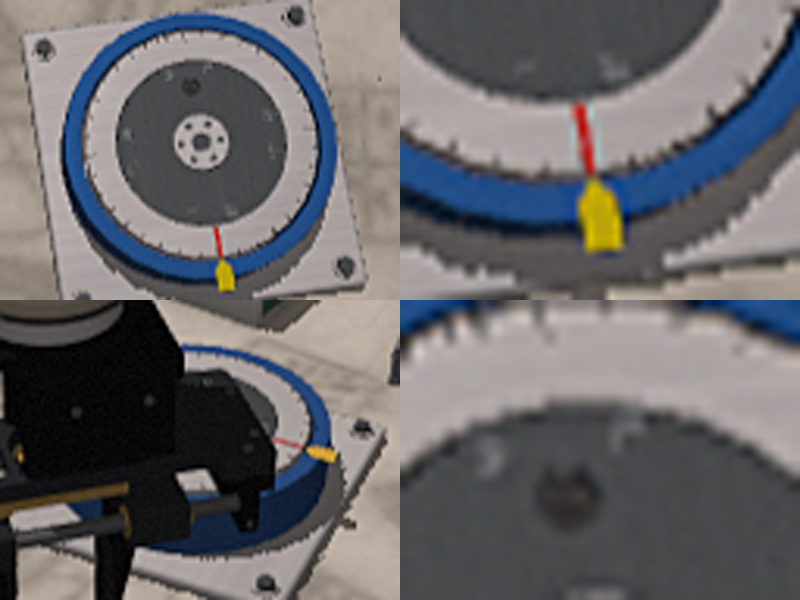

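The mark now meets the pointer (183.94° against 183.95°), and the hole at about (385,177) is uniformly dark with the bore beneath. Measuring hole and pin precisely.

```bash
python3 - <<'E'
from ang import *
T=capture('top');S=capture('scene')
T0=dict(T,color=cv2.imread('pics/top0.png')[...,::-1]);S0=dict(S,color=cv2.imread('pics/scene0.png')[...,::-1])
g=cv2.cvtColor(T['color'],cv2.COLOR_RGB2GRAY).astype(float)[172:184,379:391]
bg=np.median(g);w=np.clip(bg-12-g,0,None);y,x=np.mgrid[172:184,379:391];u=np.array([(x*w).sum(),(y*w).sum()])/w.sum()
print('bg',bg,'n',(w>0).sum(),u,onz(T,u,.056))
s=g
p,_=web(T,(375,200),0);print('web circ',circ(np.array([onz(T,q,.056) for q in p])))
# pin head top in T0/S0 : bright red
def top(c,bx):
    x0,y0,x1,y1=bx;r=c['color'][y0:y1,x0:x1].astype(int);m=(r[...,0]-r[...,1]>60)
    R=r[...,0];t=(R[m].max()+np.median(R[m]))/2;print('thr',sorted(R[m])[::8])
    k=m&(R>200);ys,xs=np.nonzero(k);return np.array([xs.mean()+x0,ys.mean()+y0]),len(xs)
print(top(T0,(238,230,262,252)),top(S0,(290,248,314,280)))
b=blob(T0,*RED,(225,215,275,265))[0];print(b[2])
print(bot.read_state()['position'])
E
```

```text
bg 73.0 n 27 [384.86330935 177.28776978] [0.61916092 0.01867656 0.056     ]
web circ (array([0.57749205, 0.01647292]), np.float64(0.060764452121983656))
thr [np.int64(71), np.int64(134), np.int64(148), np.int64(165), np.int64(167), np.int64(168), np.int64(170), np.int64(171), np.int64(174)]
thr [np.int64(61), np.int64(68), np.int64(70), np.int64(71), np.int64(72), np.int64(74), np.int64(79), np.int64(86), np.int64(128), np.int64(141), np.int64(144), np.int64(147), np.int64(148), np.int64(149), np.int64(150), np.int64(151), np.int64(152), np.int64(155), np.int64(161)]
(array([nan, nan]), 0) (array([nan, nan]), 0)
[243 235  11  10]
[0.48977749 0.33211364 0.15609648]<stdin>:13: RuntimeWarning: Mean of empty slice.
  ret = ret.dtype.type(ret / rcount)
```

```bash
python3 - <<'E'
from ang import *
T=capture('top');c=cv2.imread('pics/top0.png')[...,::-1].astype(int)[228:254,236:264]
for t in(120,150,160):
    m=(c[...,0]>t)&(c[...,1]<90);y,x=np.nonzero(m);u=(x.mean()+236,y.mean()+228);print(t,len(x),u,onz(T,u,.078))
s=bot.read_state();print(s['position'],s['tcp_rot'][:,0])
E
```

```text
120 70 (np.float64(247.15714285714284), np.float64(238.6)) [0.49884268 0.33528614 0.078     ]
150 54 (np.float64(247.46296296296296), np.float64(238.74074074074073)) [0.49848826 0.33463705 0.078     ]
160 49 (np.float64(247.46938775510205), np.float64(238.57142857142858)) [0.49885432 0.33460988 0.078     ]
[0.48993144 0.33204857 0.15610602] [-7.06187210e-01  7.08025138e-01 -1.67421111e-04]
```

```bash
python3 -m handwheel '-.0044 .0074 0 0 0 0 .5;-.0044 .0074 .04 0 0 0 .5;-.0044 .0074 .08 0 0 0 .5;-.0044 .0074 .1 0 0 0 .5;-.0044 .0074 .107 0 0 0 .5;-.0044 .0074 .111 0 0 0 .5;-.0044 .0074 .111 0 0 0 .5;-.0044 .0074 .111 0 0 0 .5'
```

```text
time_s: 15.9
position: [0.4991, 0.3362, 0.0463]
tcp_rot: [[-0.707, 0.707, 0.002], [0.707, 0.707, 0.001], [-0.001, 0.003, -1.0]]
force: [-0.8, 0.1, 0.0]
opening: 0.501
grasp_force: 0.0
```

```bash
python3 -m handwheel '0 0 0 0 0 0 .2;0 0 0 0 0 0 .2;0 0 0 0 0 0 .2;0 0 0 0 0 0 .2;0 0 0 0 0 0 .2;0 0 0 0 0 0 .2;0 0 0 0 0 0 .2'
```

```text
time_s: 16.6
position: [0.4976, 0.3357, 0.0453]
tcp_rot: [[-0.708, 0.706, -0.001], [0.706, 0.708, -0.0], [0.0, -0.001, -1.0]]
force: [-1.0, -0.8, 3.9]
opening: 0.228
grasp_force: 30.0
```

```bash
python3 -m handwheel '0 0 -.005 0 0 0 0;0 0 -.015 0 0 0 0;0 0 -.03 0 0 0 0;0 0 -.05 0 0 0 0;0 0 -.08 0 0 0 0;0 0 -.1 0 0 0 0;0 0 -.1 0 0 0 0;0 0 -.1 0 0 0 0'
python3 -c "
from h import *
s=bot.read_state();print(s['position'],s['tcp_rot'],s['force'])
p=s['position'];d=np.array([.6193,.0190])-p[:2];print(d,s['tcp_rot'][:2,:2].T@d)"
```

```text
time_s: 17.4
position: [0.4982, 0.3361, 0.1459]
tcp_rot: [[-0.708, 0.706, 0.002], [0.706, 0.708, 0.001], [-0.001, 0.002, -1.0]]
force: [0.0, 0.0, -1.3]
opening: 0.229
grasp_force: 30.0
[0.49817025 0.33610666 0.14588122] [[-7.07736597e-01  7.06474428e-01  1.67104750e-03]
 [ 7.06476125e-01  7.07736440e-01  7.84904408e-04]
 [-6.28146314e-04  1.73606073e-03 -9.99998296e-01]] [ 0.02234779  0.02368735 -1.29925821]
[ 0.12112975 -0.31710666] [-0.30975624 -0.13885287]
```

```bash
python3 -m handwheel '-.3088 -.1384 0 0 0 0 0;-.3088 -.1384 0 0 0 0 0;-.3088 -.1384 0 0 0 0 0;-.3088 -.1384 0 0 0 0 0;-.3088 -.1384 0 0 0 0 0;-.3088 -.1384 0 0 0 0 0;-.3088 -.1384 0 0 0 0 0;-.3088 -.1384 0 0 0 0 0;-.3088 -.1384 .02 0 0 0 0;-.3088 -.1384 .04 0 0 0 0;-.3088 -.1384 .04 0 0 0 0;-.3088 -.1384 .04 0 0 0 0;-.3088 -.1384 .04 0 0 0 0'
python3 - <<'E'
from h import *
S=capture('scene')
print(bot.read_state()['position'],proj(S,np.array([.6193,.019,.056])))
save('s6.png',cv2.resize(S['color'][95:215,270:430],(800,600),interpolation=cv2.INTER_CUBIC))
E
```

```text
time_s: 18.7
position: [0.619, 0.0203, 0.1055]
tcp_rot: [[-0.708, 0.706, 0.001], [0.706, 0.708, -0.0], [-0.0, 0.0, -1.0]]
force: [-0.4, 0.4, -0.8]
opening: 0.232
grasp_force: 30.0
[0.61924158 0.02017121 0.10587642] [328.48800042 152.5510785 ]
```

View pics/s6.png

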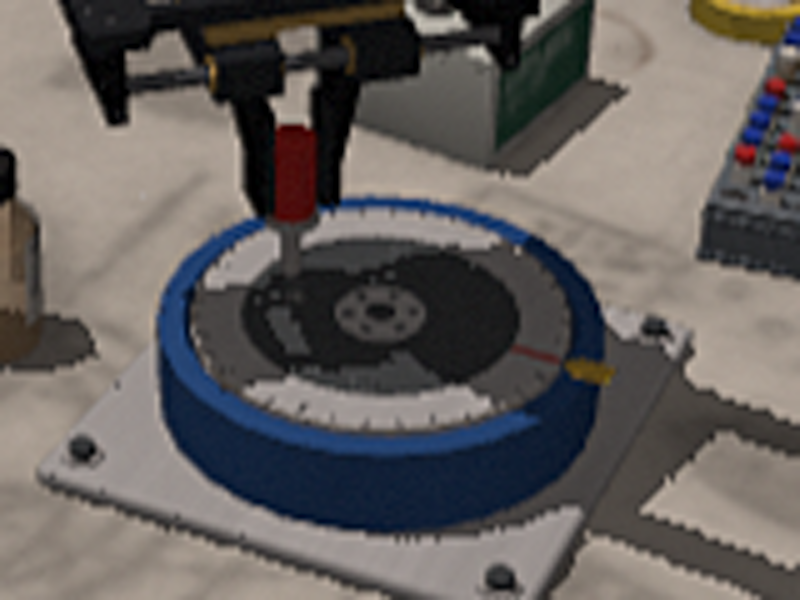

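The scene crop shows the pin hanging upright in the fingers, tip at about (327.6,149), the mark on the pointer and the hole in shadow near (328.5,152.5). Checking the tip against the hole in this same view before lowering.

```bash
python3 - <<'E'
from ang import *
S=capture('scene');c=S['color'].astype(int);S0=dict(S,color=cv2.imread('pics/scene0.png')[...,::-1])
# red head axis per row
xs=[];ys=[]
for r in range(121,139):
    k=[x for x in range(320,340) if c[r,x,0]-c[r,x,1]>30]
    if len(k)>4: xs.append(np.mean(k));ys.append(r)
f=np.polyfit(ys,xs,1);print('head axis x at rows 130,149,152.5',np.polyval(f,[130,149,152.5]),ys[0],ys[-1])
for r in range(139,152): print(r,c[r,321:336].mean(1).astype(int))
# web centre in S
h=cv2.cvtColor(S0['color'],cv2.COLOR_RGB2GRAY)
m=((h<85)).astype(np.uint8);m[:,:312]=0;m[:,380:]=0;m[:138]=0;m[178:]=0
n,l,st,ce=cv2.connectedComponentsWithStats(m);k=1+np.argmax(st[1:,4]);print(st[k])
p=cv2.convexHull(cv2.findContours((l==k).astype(np.uint8),cv2.RETR_EXTERNAL,cv2.CHAIN_APPROX_NONE)[0][0])[:,0]
cS,r=circ(np.array([onz(S,q,.056) for q in p]));print('S web',cS,r)
for q,a in(((359.2,151.0),116.6),((328.8,152.3),3.4)):
    d=onz(S,q,.056)[:2]-cS;t=np.radians(a);R=np.array([[np.cos(t),-np.sin(t)],[np.sin(t),np.cos(t)]])
    H=cS+R@d;print('hole S',H,np.hypot(*d),proj(S,np.r_[H,.056]),proj(S,np.r_[H,.0665]))
H=cS+.042*np.array([np.cos(np.radians(4)),np.sin(np.radians(4))]);print('hole S geo',H,proj(S,np.r_[H,.056]),proj(S,np.r_[H,.0665]),proj(S,np.r_[H,.117]))
E
```

```text
head axis x at rows 130,149,152.5 [328.43618851 328.12246302 328.06467148] 121 138
139 [ 70  63  54  50  57  52  51  49  53  52  54  51  93 158 159]
140 [ 53  81 122  73  59  62  62  63  62  56  81  63 139 156 155]
141 [113 131 167 132 103  60  63  60  54  93 134 126 157 160 159]
142 [160 160 159 165 138  60  58  58  46 127 164 165 156 147 145]
143 [157 154 154 158 133  59  59  62  50 128 148 135 113 100  97]
144 [153 152 151 158 135  59  59  63  52  99  97  68  44  53  54]
145 [151 151 154 162 136  62  58  61  56  41  46  55  57  58  58]
146 [150 152 158 145 115  59  60  63  55  53  60  59  61  61  62]
147 [152 158 147  98  66  52  62  65  57  53  64  64  63  63  64]
148 [157 143  95  59  53  55  64  65  62  45  49  50  51  49  48]
149 [142  93  56  45  48  48  54  56  51  23  20  22  21  21  25]
150 [92 57 61 26 21 19 30 32 23 25 23 25 25 28 26]
151 [57 61 52 29 25 25 26 30 29 31 27 27 28 26 28]
[ 318  143   56   31 1195]
S web [0.57777944 0.01602936] 0.06077327197671958
hole S [0.61784334 0.01782277] 0.04010402704557296 [329.30252168 152.4723399 ] [329.34520547 148.60639135]
hole S [0.61898945 0.0202309 ] 0.04142364420346474 [328.34536692 152.85966829] [328.38175999 148.99195405]
hole S geo [0.61967713 0.01895913] [328.35085318 152.49564625] [328.38724353 148.62967113] [328.56921097 129.29812519]
```

```bash
python3 -m handwheel '.0002 -.0007 0 0 0 0 0;.0002 -.0007 .004 0 0 0 0;.0002 -.0007 .008 0 0 0 0;.0002 -.0007 .010 0 0 0 0;.0002 -.0007 .012 0 0 0 0;.0002 -.0007 .013 0 0 0 0;.0002 -.0007 .013 0 0 0 0'
```

```text
time_s: 19.5
position: [0.6178, 0.0193, 0.0918]
tcp_rot: [[-0.708, 0.707, -0.001], [0.707, 0.708, -0.0], [0.0, -0.001, -1.0]]
force: [0.1, -0.6, -1.5]
opening: 0.234
grasp_force: 30.0
```

```bash
python3 -m handwheel '0 0 .0015 0 0 0 0;0 0 .002 0 0 0 0;0 0 .002 0 0 0 0'
```

```text
time_s: 19.8
position: [0.6179, 0.0193, 0.09]
tcp_rot: [[-0.708, 0.706, -0.0], [0.706, 0.708, -0.0], [0.0, -0.0, -1.0]]
force: [-1.2, -1.0, -1.1]
opening: 0.231
grasp_force: 30.0
```

Tip is about 5 mm into the pulley hole with no load. Continuing.

```bash
python3 -m handwheel '0 0 .002 0 0 0 0;0 0 .0035 0 0 0 0;0 0 .005 0 0 0 0;0 0 .0065 0 0 0 0;0 0 .0075 0 0 0 0;0 0 .0075 0 0 0 0'
```

```text
time_s: 20.4
position: [0.6178, 0.0194, 0.0823]
tcp_rot: [[-0.708, 0.707, -0.001], [0.707, 0.708, -0.0], [0.0, -0.0, -1.0]]
force: [-0.8, -2.4, -1.0]
opening: 0.234
grasp_force: 30.0
```

```bash
python3 -m handwheel '0 0 .0015 0 0 0 0;0 0 .003 0 0 0 0;0 0 .0045 0 0 0 0;0 0 .005 0 0 0 0;0 0 .005 0 0 0 0'
```

```text
time_s: 20.9
position: [0.6179, 0.0194, 0.0774]
tcp_rot: [[-0.708, 0.707, -0.0], [0.707, 0.708, -0.0], [0.0, -0.0, -1.0]]
force: [-1.9, -2.2, -0.4]
opening: 0.233
grasp_force: 30.0
```

```bash
python3 -m handwheel '0 0 .0015 0 0 0 0;0 0 .003 0 0 0 0;0 0 .0045 0 0 0 0;0 0 .006 0 0 0 0;0 0 .0075 0 0 0 0;0 0 .0085 0 0 0 0;0 0 .0085 0 0 0 0;0 0 .0085 0 0 0 0'
```

```text
time_s: 21.7
position: [0.6179, 0.0194, 0.0688]
tcp_rot: [[-0.708, 0.707, -0.0], [0.707, 0.708, -0.0], [0.0, -0.0, -1.0]]
force: [-1.6, -3.0, 0.1]
opening: 0.237
grasp_force: 30.0
```

```bash
python3 -m handwheel '0 0 .0005 0 0 0 0;0 0 .001 0 0 0 0;0 0 .0015 0 0 0 0;0 0 .0015 0 0 0 0'
```

```text
time_s: 22.1
position: [0.6179, 0.0193, 0.0676]
tcp_rot: [[-0.708, 0.706, -0.0], [0.706, 0.708, -0.0], [0.0, -0.0, -1.0]]
force: [-2.7, -4.1, 1.5]
opening: 0.231
grasp_force: 30.0
```

```bash
python3 -m handwheel '0 0 .0005 0 0 0 0;0 0 .001 0 0 0 0;0 0 .001 0 0 0 0;0 0 .001 0 0 0 0'
```

```text
time_s: 22.5
position: [0.618, 0.0193, 0.0673]
tcp_rot: [[-0.708, 0.706, 0.0], [0.706, 0.708, -0.0], [-0.0, -0.0, -1.0]]
force: [-3.8, -3.0, 6.0]
opening: 0.233
grasp_force: 30.0
```

Seated at the predicted height (0.0673 m), with 6 N. Releasing, lifting and retreating.

```bash
python3 -m handwheel '0 0 0 0 0 0 .45;0 0 0 0 0 0 .45;0 0 0 0 0 0 .45;0 0 0 0 0 0 .45;0 0 -.005 0 0 0 .45;0 0 -.02 0 0 0 .45;0 0 -.05 0 0 0 .45;0 0 -.1 0 0 0 .45;0 0 -.12 0 0 0 .45;0 0 -.12 0 0 0 .45;.3 .1 -.12 0 0 0 .45;.3 .1 -.12 0 0 0 .45;.3 .1 -.12 0 0 0 .45;.3 .1 -.12 0 0 0 .45;.3 .1 -.12 0 0 0 .45;.3 .1 -.12 0 0 0 .45;.3 .1 -.12 0 0 0 .45;.3 .1 -.12 0 0 0 .45'
python3 - <<'E'
from h import *
S=capture('scene');T=capture('top')
f=lambda c,b,s:cv2.resize(c['color'][b[1]:b[3],b[0]:b[2]],s,interpolation=cv2.INTER_CUBIC)
save('end.png',np.vstack([np.hstack([f(S,(270,105,430,225),(400,300)),f(T,(324,150,452,246),(400,300))]),np.hstack([f(S,(240,100,440,310),(400,300)),f(T,(200,100,460,320),(400,300))])]))
E
```

```text
time_s: 24.3
position: [0.4745, 0.3038, 0.186]
tcp_rot: [[-0.711, 0.703, -0.002], [0.703, 0.711, -0.001], [0.001, -0.001, -1.0]]
force: [-0.3, -0.4, -0.8]
opening: 0.45
grasp_force: 0.0
```

View pics/end.png

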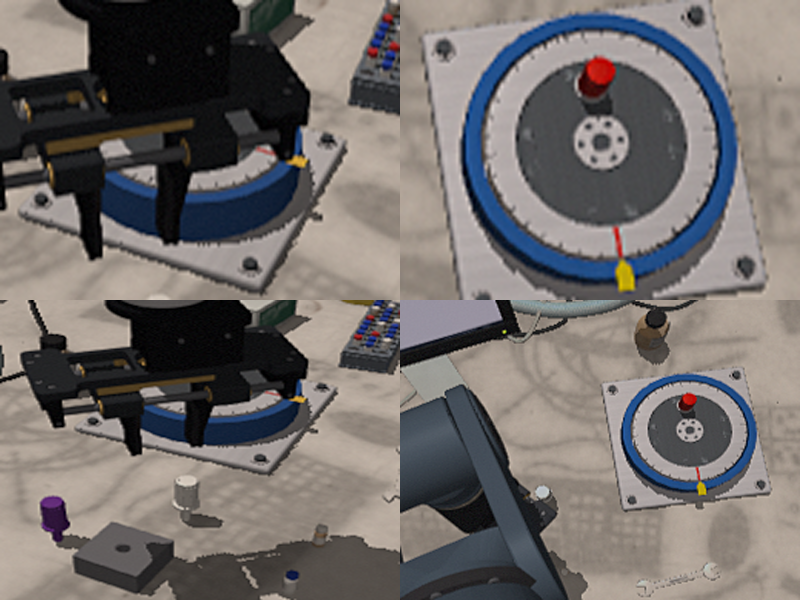

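The pin stands home in the pulley (red head at top pixel (387,174)), the mark meets the pointer, and the stand is empty. The vials, bottle and look-alikes stand as before. One numeric check of head height and uprightness, then handing in.

```bash
python3 - <<'E'
from ang import *
T=capture('top');c=T['color'].astype(int)[160:190,370:405]
m=(c[...,0]>150)&(c[...,1]<90);y,x=np.nonzero(m);u=(x.mean()+370,y.mean()+160);print(u,onz(T,u,.1),'expected',proj(T,np.array([.6193,.019,.1])))
d=np.abs(onz(T,u,.1)[:2]-[.6193,.019]).max();print(d)
if d<.004: print(bot.hand_in())
E
```

```text
(np.float64(387.79661016949154), np.float64(172.10169491525423)) [0.61879739 0.01951278 0.1       ] expected [388.00410681 171.86432916]
0.0005127806606570924
the job is handed in; nothing more can be done
None
```

Job handed in at about 24 s: the mark faces the pointer, and the red timing pin is fully home in the locking bore and released; my readings during pressing and lowering stayed at about 11 N or less, and the last pictures show the vials and brown bottle still standing.

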